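# Walk the bench power supply home into its dock

## Robot

A 6-joint arm with a two-finger parallel gripper is mounted at the origin on a cart in front of the work surface, level with it; the furniture and walls round the work are solid. World frame = base frame: x ahead of the robot, y to its left, z up, the work surface at z = 0. Lengths are in mm, angles in degrees, forces in N, time in s.
With the tool pointing down it reaches from about 375 to 825 mm from the base axis. Payload 5.5 kg.
Tool frame: the origin (TCP) lies midway between the tips of the shut fingers; the grasp point (between the pads) lies 19 mm behind it; x points along the fingers, y is the direction in which the jaws open and shut, and the axes are right-handed (so a half turn about x gives the same grasp; the last joint's range is limited). The gripper opens to 85 mm and grips with 20 to 120 N. Pads are 22 mm wide; open, the fingers measure 114 mm over their backs; the gripper's body (76 mm by 85 mm) begins 54 mm behind the grasp point. The pads swing forward as they close: fully open they stand 13 mm farther back than shut.
Start: joints at [74.771, 17.962, -2.699, 69.339, 0, 90], TCP at [157.605, 578.926, 231.299] pointing down, gripper open.
Joint ranges: [-152.73, 152.73], [-39.44, 99.34], [-58.76, 71.6], [-118.89, 123.64], [-81.53, 83.1], [-180, 180]. Speed limits (degrees/s): [136.94, 136.94, 172.46, 180, 180, 180].

## Interface

Orientations are given as a 3x3 rotation matrix whose columns are the frame's x, y, z axes.
In Python, from cell import env gives the robot as it stands. The module is installed in compiled form; this text tells all that it offers.
- The arm moves only by the tool servo_tool, never from a script. Its argument "motion" is a list of rows, each an object of numbers: "fingers": the closure in counts, from 0 (fully open) to 255 (shut); "dx", "dy", "dz": the shift along the tool's x, y, z in cm; "wx", "wy", "wz": the turn, a rotation vector about the tool's x, y, z in degrees. A call has exactly 8 rows; each row shifts and turns the pose as measured when the row begins, along the tool's axes as they then stand; what a row does not reach is not made up. A row lasts 1/10 s, in which the tool goes at most 50 mm and 8.59 degrees, less where a joint would pass 70% of its speed; a pose out of reach is approached as far as the arm can. A call with a gripper value outside its range is refused whole. The fingers move at their own pace and stop on an object; the grip force is fixed at half the most. Time passes only in rows, so rows that do not move let the fingers close, or fill a call up. It gives the time, the measured TCP pose, the force and the opening at its end, in the units of the state.
- env.get_state(): the state, without advancing time (a new reading comes with each control period).
- env.get_image(name): name is "scene" or "top" or "wrist"; returns (picture, depth): 480x640x3 uint8, red, green, blue; 480x640 float32, mm along the optical axis (not along the pixel's ray), 0 where there is no reading.
- env.get_calibration(name): a dict with "fx", "fy", "cx", "cy" (pixels), "R" (3x3) and "t" (3): a world point X has camera coordinates R X + t; the wrist camera has in their place "hand_eye" (4x4, takes a point from camera to tool coordinates, whose origin is the TCP and whose axes are the tool frame's). Camera axes: x right, y down, z forward; pixel columns grow to the right and rows downward; lengths in mm; the calibration is good to about 2 mm. A picture is of the moment at which its call begins: read the wrist's pose just before it. get_calibration takes no time and is no camera call.
- env.sign_off(): hands the job in, once; it reports no verdict.
Trained networks look in the newest picture that a camera, given by its name, has taken for a name from the list of things; names that differ only in an ending like _2 or _b are one class to them, and where a whole thing is asked for, a point or a joint stands for the part that bears it (a point fixed in the world has none). Each returns a list of dicts, best first, with "confidence" (0 to 1); they miss things now and then, are a little off and sometimes report something else, mostly with a low value. They report only what shows in the picture. A call takes as long as a camera call.
- env.find_in(camera, thing): "xyz" ([x, y, z] in mm, in the coordinates of the camera as it stood for that picture, good to about 4 mm: the middle of the surface that is visible of it).
The state is a dict: "time_s": time; "q": joint angles; "qvel": joint speeds; "joint_torque": joint torques, N m; "tcp_pos": TCP position; "eef_rot": TCP orientation; "force": force on the tool from outside, world axes, zero at the start; "wrist_torque": the same for the moment, N m; "width": finger opening in mm.
Only numpy, scipy, OpenCV 4.12 (cv2) and the standard library are available. Lean on these libraries where they do the work, as an engineer would, in place of code of your own. Each camera call takes 0.05 s, during which the arm holds its last target.

## Task

Walk the heavy blue bench power supply along the worktop into its aluminium dock, by short pushes in turn on the two rubber corners of its control panel side, until its back is fully home against the dock's stop. It stays flat on the worktop: do not lift or tip it, do not press on the display, knobs or sockets in the middle of the panel, and never let it slew more than about 20 degrees away from square with the dock. Leave it standing still.

Things in the scene. Friction and masses are not known exactly. Their poses are not given: they have to be found in the camera images.
- power_supply: Blue bench power supply, box 100 deep (x), 180 wide (y), 60 mm high with feet (hard outline 8 to 58 mm up), about 1.2 kg, slides on four feet. Origin: centre of its underside. +x: its back, which leads into the dock; the white panel is on its -x side. Black rubber bumpers on the corners, flush with the outline. Pushing its +y panel corner also turns it clockwise seen from above, -y the other way.
- controls: Display, knobs, terminals and switch on the middle of the panel: within 47 mm either side of the middle, standing out up to 16 mm from the panel (65 mm from the case's centre). Origin on the panel, 33 mm up; axes as the power supply. Not to be pressed.
- push_left (a point): Place to push: surface of the rubber corner at the +y end of the panel side (36 mm wide, 54 to 90 mm off the middle), 33 mm above the worktop; in the power supply's frame -50, +72, 33 mm. Push along the power supply's +x.
- push_right (a point): The same on the -y end of the panel side (-50, -72, 33 mm).
- back_left (a point): Leading back corner of the power supply on the +y side (50, 90, 33 mm in its frame).
- back_right (a point): Leading back corner on the -y side (50, -90, 33 mm).
- dock: Fixed aluminium U on the worktop, bars 22 mm high, no floor. +x is the way in; origin where the centre of the power supply's underside lies when home, axes then agreeing. Inner face of the stop bar at x = 50 mm; side cheeks at y = +-102 mm from x = 20 mm on, flared outward 0.4 rad from there back to x = -11 mm. The power supply starts 80 to 120 mm short of home, up to 12 mm off centre, 0.2 rad askew.

How it is judged:
By the outcome, as a careful person would: the job done as asked, in the order asked, and still so for the second after the job is handed in, with the robot touching nothing.
It also fails if it takes over 48 s, if anything falls off the work surface, if the arm or the gripper's body presses on something with over 40 N, if the wrist force passes 120 N, or if a joint passes its speed limit or range.

## Working session

There is one attempt and no reset: what is moved stays moved. The work goes in short steps, Python scripts to look and compute and a tool call to move; the robot and the scene stay as the last step left them, time stands still between calls to the robot, and variables do not carry over. Pictures are saved under pics/ and viewed, and the job is handed in when it is done.

Besides the shell and the picture viewer there is one more tool, called after "Emit:" by a JSON object that holds its "name" and its "arguments". servo_tool: Moves the arm, as the interface text tells. Its arguments: {"type":"object","properties":{"motion":{"type":"array"}},"required":["motion"]}

```bash
mkdir -p pics
cat > h.py <<'E'
import numpy as np, cv2
from cell import env
def towld(cam,p):
    c=env.get_calibration(cam)
    if 'R' in c: return np.array(c['R']).T@(np.array(p)-np.array(c['t']))
    s=env.get_state(); H=np.array(c['hand_eye']); q=H[:3,:3]@p+H[:3,3]
    return np.array(s['eef_rot'])@q+np.array(s['tcp_pos'])
def cloud(cam,d):
    c=env.get_calibration(cam); v,u=np.mgrid[:480,:640]
    P=np.stack([(u-c['cx'])/c['fx']*d,(v-c['cy'])/c['fy']*d,d],-1)
    return (P-np.array(c['t']))@np.array(c['R'])
E
python3 - <<'E'
from h import *
s=env.get_state(); print(s['time_s'],s['tcp_pos'],np.round(s['eef_rot'],3),s['force'],s['width'])
for cam in ['top','scene']:
    im,d=env.get_image(cam); cv2.imwrite(f'pics/{cam}0.png',im[:,:,::-1]); np.save(f'{cam}0.npy',d)
    for t in ['power_supply','dock','push_left','push_right','controls','back_left','back_right'][:7 if cam=='top' else 2]:
        for r in env.find_in(cam,t)[:2]: print(cam,t,r['confidence'],np.round(towld(cam,r['xyz']),1))
print(env.get_state()['time_s'])
E
```

```text
0.0 [157.44190058 578.36290955 230.41921235] [[-0.     0.263  0.965]
 [-0.002  0.965 -0.263]
 [-1.    -0.002 -0.   ]] [-0.00518388 -0.17004091 -0.18554869] 85.35640883364226
top power_supply 0.57 [542.2 138.   50.9]
top dock 0.73 [650.2  19.6  21.4]
top push_left 0.97 [541.4 139.2  52.6]
top controls 0.88 [519.7 184.3  53.4]
top back_left 0.89 [544.5 141.6  58.9]
top back_right 0.95 [544.1 140.2  54.7]
scene power_supply 0.94 [517.9 119.6  57.1]
scene power_supply 0.47 [612.9  -9.1  21.2]
scene dock 0.94 [612.1  -7.3  22.6]
scene dock 0.52 [521.  117.4  53.6]
0.55
```

View pics/top0.png

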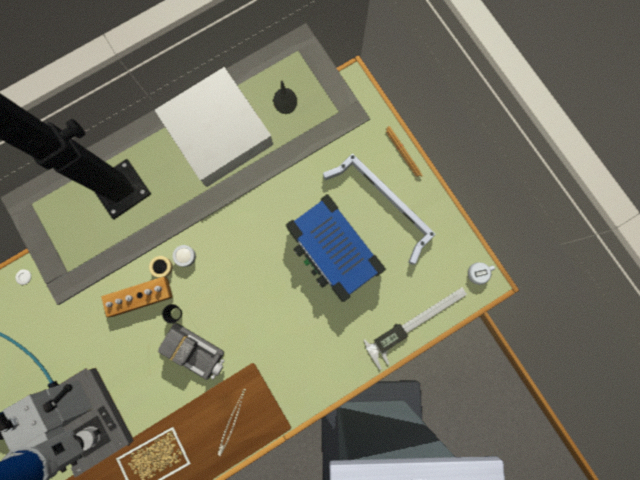

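View pics/scene0.png

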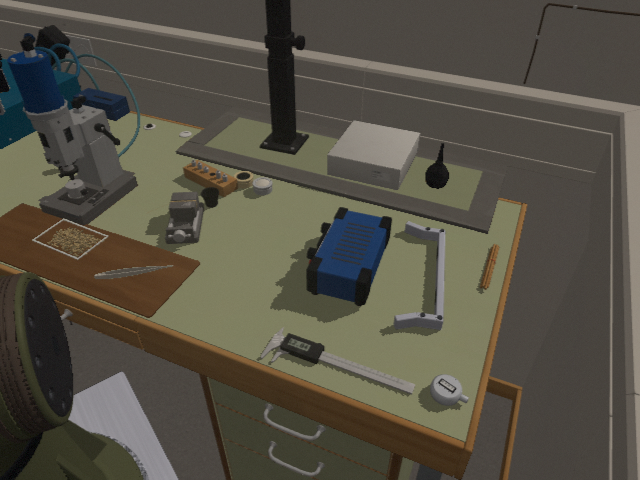

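Run:
```python
from h import *
d=np.load('top0.npy'); P=cloud('top',d); im=cv2.imread('pics/top0.png')
ok=(d>0)&(P[...,0]>350)&(P[...,0]<850)&(abs(P[...,1])<350)
z=P[...,2]
m=ok&(z>50)&(z<66)
n,l,st,_=cv2.connectedComponentsWithStats(m.astype(np.uint8))
for i in range(1,n):
    if st[i,4]>200:
        q=P[l==i]; print('top',st[i],cv2.minAreaRect(q[:,:2].astype(np.float32)),np.median(q[:,2]))
m=ok&(z>15)&(z<28)
n,l,st,_=cv2.connectedComponentsWithStats(m.astype(np.uint8))
for i in range(1,n):
    if st[i,4]>60:
        q=P[l==i]; print('bar',st[i],cv2.minAreaRect(q[:,:2].astype(np.float32)),np.median(q[:,2]))
```

```text
top [ 466   87  141  194 1098] ((660.3421630859375, -240.73397827148438), (438.2338562011719, 4.989574432373047), 29.88080406188965) 58.218522951800864
top [ 219   95   52   75 2482] ((786.277587890625, 332.32049560546875), (123.09058380126953, 116.29342651367188), 31.864458084106445) 60.68860098323718
top [ 285  194  101  108 5139] ((543.5463256835938, 142.1492156982422), (180.14646911621094, 114.76749420166016), 34.99420928955078) 56.12687610080186
bar [461  97 134 184 591] ((661.6485595703125, -242.79910278320312), (433.90338134765625, 6.153179168701172), 29.903940200805664) 20.141321466049437
bar [223 142  50  33 137] ((735.4166870117188, 300.8274841308594), (3.3225250244140625, 114.84576416015625), 32.04549026489258) 21.30012370174412
bar [ 323  154  112  110 1172] ((630.47900390625, 44.09294891357422), (250.2431640625, 74.72486877441406), 42.50257873535156) 21.407084751458957
bar [469 263  22  21 350] ((493.2918701171875, -140.7235565185547), (40.536312103271484, 38.89170455932617), 85.1490249633789) 18.06883981943354
```

```bash
cat >> h.py <<'E'
from scipy.optimize import minimize
def rect_fit(P,c0,th0):
    """P: Nx2 points of supply (z>30) fit 100x180 box, controls allowed"""
    def cost(p):
        c,s=np.cos(p[2]),np.sin(p[2]); D=P-p[:2]
        x=D@[c,s]; y=D@[-s,c]
        ok=~((x<-40)&(abs(y)<52)&(x>-72))
        out=np.maximum(np.abs(x)-50,0)+np.maximum(abs(y)-90,0)
        # area coverage term: pull outline onto extremes
        q=np.minimum(out,6)[ok].sum()/len(P)*100
        e=0
        for a,b in ((np.percentile(x,99.3),50),(np.percentile(y,99.3),90),(-np.percentile(y,.7),90),(-np.percentile(x[abs(y)>56],.9),50)): e+=(a-b+0.7)**2
        return q+e*0.1
    best=None
    for dt in np.radians([-15,-8,0,8,15]):
        r=minimize(cost,[*c0,th0+dt],method='Nelder-Mead',options=dict(initial_simplex=np.array([[*c0,th0+dt]]*4)+np.array([[0,0,0],[8,0,0],[0,8,0],[0,0,.1]]),maxiter=800))
        if best is None or r.fun<best.fun: best=r
    return best.x,best.fun
def supply_top(d=None,c0=(543,142),th0=np.radians(-55),rad=130,cam='top'):
    if d is None: im,d=env.get_image(cam)
    P=cloud(cam,d); m=(d>0)&(P[...,2]>36)&(P[...,2]<66)&(np.hypot(P[...,0]-c0[0],P[...,1]-c0[1])<rad)
    n,l,st,_=cv2.connectedComponentsWithStats(m.astype(np.uint8)); i=1+np.argmax(st[1:,4])
    return rect_fit(P[l==i][:,:2],c0,th0)
E
python3 - <<'E'
from h import *
for cam in ['top','scene']:
    d=np.load(cam+'0.npy')
    x,f=supply_top(d,cam=cam); print(cam,x[:2],np.degrees(x[2]),f)
    P=cloud(cam,d); z=P[...,2]
    m=(d>0)&(z>17)&(z<27)&(np.hypot(P[...,0]-630,P[...,1]-44)<160)
    n,l,st,_=cv2.connectedComponentsWithStats(m.astype(np.uint8)); 
    for i in np.argsort(-st[1:,4])[:3]+1:
        Q=P[l==i][:,:2]; print(st[i])
        if st[i,4]<300: continue
        img=np.zeros((400,400),np.uint8)
        for a,b in Q: 
            r,c=int(800-a),int(200+40-b)
            if 0<=r<400 and 0<=c<400: img[r,c]=255
        cv2.imwrite(f'pics/dock_{cam}_{i}.png',img); np.save(f'dock_{cam}.npy',Q) if st[i,4]>700 else 0
E
ls pics
```

```text
top [547.13677481 136.44763725] -54.945222972434664 2.0228346327892184
[ 323  154  112  110 1133]
[375 275   1   1   1]
scene [545.35858493 134.13302006] -55.05228663045354 0.8979650296244124
[ 394  221   51  102 1196]
[335 289  33  13 141]
[371 233  19  48  62]
dock_scene_1.png
dock_top_1.png
scene0.png
top0.png
```

Run:
```python
from h import *
for cam in ['top','scene']:
    Q=np.load(f'dock_{cam}.npy')
    P=cloud(cam,np.load(cam+'0.npy')); 
    best=None
    for T in (10,12,14,16,20):
        # template: union of polygons bars thickness T, sampled
        def seg(p):
            c,s=np.cos(p[2]),np.sin(p[2]); D=Q-p[:2]; x=D@[c,s]; y=D@[-s,c]
            ay=abs(y)
            # signed dist outside of each piece
            stop=np.maximum(np.maximum(50-x,x-50-T),ay-102-T)
            ch=np.maximum(np.maximum(102-ay,ay-102-T),np.maximum(20-x,x-50-T))
            # flare
            u=(20-x)*np.cos(.4)+(ay-102)*np.sin(.4); v=-(20-x)*np.sin(.4)+(ay-102)*np.cos(.4)
            fl=np.maximum(np.maximum(-v,v-T),np.maximum(-u-2,u-34))
            return np.minimum(np.minimum(stop,ch),fl),x,y
        def cost(p):
            d,x,y=seg(p); return np.mean(np.minimum(np.maximum(d,0),8)**2)
        for th in np.radians([-40,-46,-52]):
          for cx in (590,610):
            r=minimize(cost,[cx,50,th],method='Nelder-Mead',options=dict(initial_simplex=np.array([[cx,50,th]]*4)+np.array([[0,0,0],[12,0,0],[0,12,0],[0,0,.1]]),maxiter=1500))
            if best is None or r.fun<best[0]-.05: best=(r.fun,T,r.x)
    f,T,x=best; print(cam,f,T,x[:2],np.degrees(x[2]))
    c,s=np.cos(x[2]),np.sin(x[2]); D=Q-x[:2]; X=D@[c,s]; Y=D@[-s,c]
    k=abs(Y)<80; print('stop x',np.percentile(X[k],[1,3,50,97,99]))
    for sg in(1,-1):
        k=(sg*Y>80)&(X>22)&(X<45); print('cheek',sg,np.percentile(sg*Y[k],[1,3,50,97,99]), X[sg*Y>80].min())
    L=np.polyfit(Y[abs(Y)<80],X[abs(Y)<80],1); print('slope deg',np.degrees(np.arctan(L[0])))
```

```text
top 0.011639365299966979 12 [612.86678273  62.96957507] -47.45415581220785
stop x [49.96343785 50.14696721 55.80377112 62.01408086 62.25611355]
cheek 1 [102.06192767 102.45899465 107.32610424 113.53762035 113.68341907] -11.457959972640607
cheek -1 [101.91414932 101.95620316 107.34246576 112.82395237 112.88117871] -11.635705381737061
slope deg 0.04162116500020032
scene 0.024488152425388127 12 [611.80796434  62.53055442] -47.513438540350464
stop x [50.0912499  50.45897852 56.02171903 62.0258292  62.30877062]
cheek 1 [101.56047877 101.8543846  105.44246795 114.03124347 114.17894753] -11.770577648109155
cheek -1 [101.67911978 101.78156431 110.17041745 114.06785822 114.65201546] -11.127008528914223
slope deg -0.276009736591151
```

Run:
```python
import cv2
a=cv2.imread('pics/dock_top_1.png');b=cv2.imread('pics/dock_scene_1.png');import numpy as np
cv2.imwrite('pics/docks.png',np.hstack([a,b]))
```

```text
(no output)
```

View pics/docks.png

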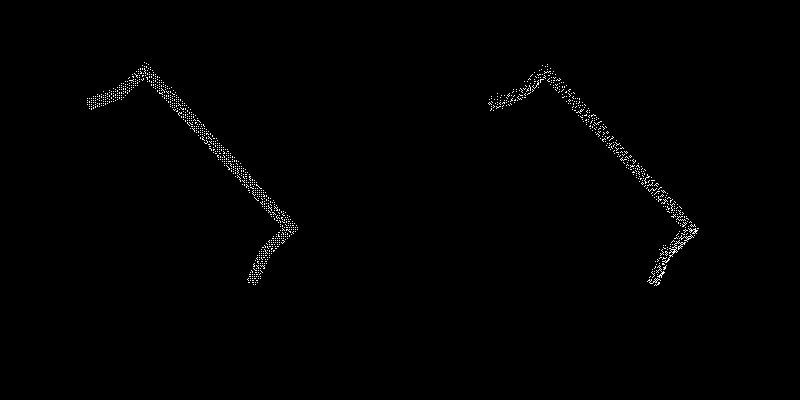

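Run:
```python
from h import *
s=env.get_state();print(s['time_s'])
P=np.concatenate([cloud(c,np.load(c+'0.npy'))[np.load(c+'0.npy')>0] for c in('top','scene')])
P=P[(P[:,0]>50)&(P[:,0]<700)&(P[:,1]>0)&(P[:,1]<800)]
for x in range(50,700,50):
    print(x,[int(np.percentile(q,99)) if len(q)>5 else -1 for y in range(0,800,50) for q in [P[(P[:,0]>=x)&(P[:,0]<x+50)&(P[:,1]>=y)&(P[:,1]<y+50),2]]])
```

```text
0.55
50 [338, 16, 2, 2, -1, -1, -1, -1, 5, 6, 6, 6, 6, 3, 3, -1]
100 [330, 2, 2, 2, -1, -1, 3, 6, 15, 18, 18, 6, 6, 5, 3, 2]
150 [-2, 0, 0, -1, 1, 5, 10, 14, 18, 17, 257, 303, 302, 2, 3, 2]
200 [-1, -1, 2, 2, 5, 6, 13, 12, 18, 18, 32, 324, 332, 31, 30, 30]
250 [-1, 2, 2, 2, 3, 6, 10, 6, 5, 2, 20, 220, 197, 173, 2, 2]
300 [5, 6, 2, 2, 2, 5, 6, 35, 46, 2, 2, 154, 173, 51, 2, 3]
350 [13, 13, 2, 2, 2, 2, 2, 40, 47, 47, 2, 2, 2, 49, 49, 2]
400 [5, 2, 54, 2, 2, 2, 2, 2, 45, 29, 27, 27, 2, 2, 48, 50]
450 [43, 58, 59, 56, 2, 2, 3, 2, 4, 41, 39, 38, 11, 12, 2, 2]
500 [56, 59, 59, 58, 53, 2, 2, 2, 21, 24, 11, 12, 13, 14, 12, 3]
550 [3, 58, 59, 59, 60, 2, 2, 2, 21, 11, 12, 13, 13, 14, 13, 9]
600 [22, 2, 59, 59, 54, 2, 8, 11, 12, 13, 19, 20, 13, 13, 13, 11]
650 [23, 23, 22, 20, 3, 10, 12, 62, 13, 14, 376, 349, 17, 13, 13, 36]
```

Run:
```python
from h import *
for c in('top','scene'):
    d=np.load(c+'0.npy');P=cloud(c,d)
    for u,v in ((70,410),(10,470),(195,350),(90,440),(60,390)) if c=='top' else ((40,70),(65,120),(100,150),(185,215),(20,400),(100,210)):
        print(c,u,v,np.round(P[v,u]))
im,d=env.get_image('wrist'); cv2.imwrite('pics/w0.png',im[:,:,::-1])
c=env.get_calibration('scene'); X=np.array(c['R'])@env.get_state()['tcp_pos']+c['t']; print(c['fx']*X[0]/X[2]+c['cx'],c['fy']*X[1]/X[2]+c['cy'],X)
c=env.get_calibration('top'); X=np.array(c['R'])@env.get_state()['tcp_pos']+c['t']; print(c['fx']*X[0]/X[2]+c['cx'],c['fy']*X[1]/X[2]+c['cy'],X)
```

```text
top 70 410 [278. 594.  91.]
top 10 470 [241. 569. 270.]
top 195 350 [364. 405.  11.]
top 90 440 [219. 576.  54.]
top 60 390 [311. 611.  93.]
scene 40 70 [228. 561. 288.]
scene 65 120 [240. 572. 191.]
scene 100 150 [286. 598. 103.]
scene 185 215 [363. 408.  27.]
scene 20 400 [ 71. -82. 301.]
scene 100 210 [242. 542.  10.]
3.743233041219014 109.51348420272853 [-533.4189303  -213.15647024  835.6856118 ]
18.242684728498716 526.2157324900742 [-398.84109669  380.02973849  602.51393817]
```

View pics/w0.png

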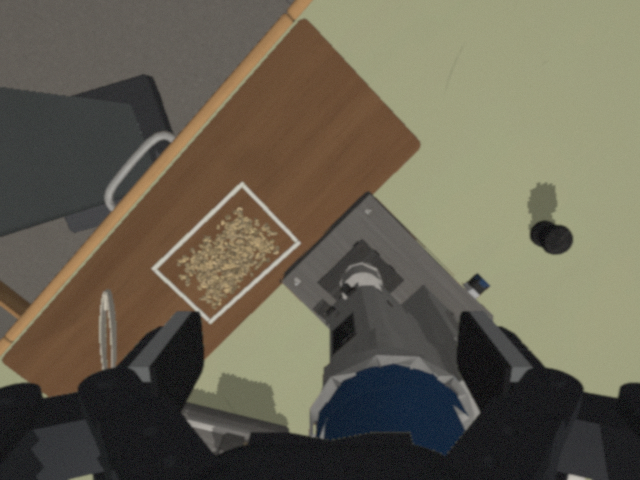

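Emit:
{"name": "servo_tool", "arguments": {"motion": [{"fingers":255,"dx":0,"dy":-4,"dz":0,"wx":0,"wy":0,"wz":0},{"fingers":255,"dx":0,"dy":-5,"dz":0,"wx":0,"wy":0,"wz":0},{"fingers":255,"dx":0,"dy":-5,"dz":0,"wx":0,"wy":0,"wz":0},{"fingers":255,"dx":0,"dy":-1.95,"dz":4.05,"wx":8,"wy":0,"wz":0},{"fingers":255,"dx":0,"dy":-1.35,"dz":4.3,"wx":8,"wy":0,"wz":0},{"fingers":255,"dx":0,"dy":-0.75,"dz":4.45,"wx":8,"wy":0,"wz":0},{"fingers":255,"dx":0,"dy":-0.1,"dz":4.5,"wx":8,"wy":0,"wz":0},{"fingers":255,"dx":0,"dy":0.5,"dz":4.45,"wx":0,"wy":0,"wz":0}]}}

```text
time_s: 1.4
tcp_pos: [289.8, 290.5, 229.8]
eef_rot: [[0.001, 0.741, 0.672], [0.004, 0.672, -0.741], [-1.0, 0.003, -0.002]]
force: [0.2, 0.5, -0.4]
width: 0.2
```

```bash
cat >> h.py <<'E'
DK=(612.4,62.8,np.radians(-47.47))
def todock(p):
    c,s=np.cos(DK[2]),np.sin(DK[2]); d=np.array(p[:2])-DK[:2]; return np.array([c*d[0]+s*d[1],-s*d[0]+c*d[1]])
def tool():
    s=env.get_state(); R=np.array(s['eef_rot']); h=np.degrees(np.arctan2(R[1,2],R[0,2]))
    print('t',round(s['time_s'],2),'tcp',np.round(s['tcp_pos'],1),'dock',np.round(todock(s['tcp_pos']),1),'head rel',round(h+47.47,2),'Rx',np.round(R[:,0],3),'F',np.round(s['force'],1),'w',round(s['width'],1))
    return s
def look(cam='top',p=None):
    if p is None: p=np.load('last.npy')
    x,f=supply_top(c0=p[:2],th0=p[2],cam=cam); np.save('last.npy',x)
    q=todock(x); a=np.degrees(x[2]-DK[2]); print(cam,'supply dock x %.1f y %.1f yaw %.2f fit %.2f'%(*q,a,f))
    c,s=np.cos(np.radians(a)),np.sin(np.radians(a))
    for n,y in(('L',72),('R',-72)): print(n,np.round([q[0]-50*c-y*s,q[1]-50*s+y*c],1))
    return x
E
python3 - <<'E'
from h import *
np.save('last.npy',[546.2,135.3,np.radians(-55)]); tool(); print(todock((546.2,135.3)))
look();look('scene')
E
```

```text
t 1.4 tcp [289.8 290.5 229.8] dock [-385.9  -83.8] head rel -0.35 Rx [ 0.001  0.004 -1.   ] F [ 0.2  0.5 -0.4] w 0.2
[-98.17657487   0.22393552]
top supply dock x -98.4 y 1.7 yaw -7.47 fit 1.90
L [-138.6   79.6]
R [-157.3  -63.2]
scene supply dock x -98.1 y -1.1 yaw -7.24 fit 0.87
L [-138.6   76.7]
R [-156.7  -66.2]
```

Emit:
{"name": "servo_tool", "arguments": {"motion": [{"fingers":255,"dx":2.6,"dy":0.4,"dz":3.9,"wx":0,"wy":0,"wz":0},{"fingers":255,"dx":2.6,"dy":0.4,"dz":3.9,"wx":0,"wy":0,"wz":0},{"fingers":255,"dx":2.6,"dy":0.4,"dz":3.9,"wx":0,"wy":0,"wz":0},{"fingers":255,"dx":2.6,"dy":0.4,"dz":3.9,"wx":0,"wy":0,"wz":0},{"fingers":255,"dx":2.6,"dy":0.3,"dz":3.6,"wx":0,"wy":0,"wz":0},{"fingers":255,"dx":2.5,"dy":0,"dz":0,"wx":0,"wy":0,"wz":0},{"fingers":255,"dx":2.5,"dy":0,"dz":0,"wx":0,"wy":0,"wz":0},{"fingers":255,"dx":2.2,"dy":0,"dz":0,"wx":0,"wy":0,"wz":0}]}}

```text
time_s: 2.3
tcp_pos: [445.8, 162.4, 26.8]
eef_rot: [[0.015, 0.742, 0.67], [0.014, 0.67, -0.743], [-1.0, 0.02, -0.0]]
force: [-0.2, 0.1, -0.5]
width: -0.4
```

Run:
```python
from h import *
tool(); look()
im,_=env.get_image('scene'); cv2.imwrite('pics/s1.png',im[:,:,::-1])
```

```text
t 2.3 tcp [445.8 162.4  26.8] dock [-186.1  -55.5] head rel -0.48 Rx [ 0.015  0.014 -1.   ] F [-0.2  0.1 -0.5] w -0.4Traceback (most recent call last):
  File "<stdin>", line 2, in <module>
  File "h.py", line 44, in look
    x,f=supply_top(c0=p[:2],th0=p[2],cam=cam); np.save('last.npy',x)
        ~~~~~~~~~~^^^^^^^^^^^^^^^^^^^^^^^^^^^
  File "h.py", line 34, in supply_top
    return rect_fit(P[l==i][:,:2],c0,th0)
  File "h.py", line 27, in rect_fit
    r=minimize(cost,[*c0,th0+dt],method='Nelder-Mead',options=dict(initial_simplex=np.array([[*c0,th0+dt]]*4)+np.array([[0,0,0],[8,0,0],[0,8,0],[0,0,.1]]),maxiter=800))
    res = _minimize_neldermead(fun, x0, args, callback, bounds=bounds,
                               **options)
    fxr = func(xr)
    fx = function(np.copy(x), *(wrapper_args + args))
  File "h.py", line 23, in cost
    for a,b in ((np.percentile(x,99.3),50),(np.percentile(y,99.3),90),(-np.percentile(y,.7),90),(-np.percentile(x[abs(y)>56],.9),50)): e+=(a-b+0.7)**2
                                                                                                  ~~~~~~~~~~~~~^^^^^^^^^^^^^^^^^
    return _quantile_unchecked(
        a, q, axis, out, overwrite_input, method, keepdims, weights)
    return _ureduce(a,
                    func=_quantile_ureduce_func,
    ...<5 lines>...
                    overwrite_input=overwrite_input,
                    method=method)
    r = func(a, **kwargs)
    result = _quantile(arr,
                       quantiles=q,
    ...<2 lines>...
                       out=out,
                       weights=wgt)
    slices_having_nans = np.isnan(arr[-1, ...])
                                  ~~~^^^^^^^^^
IndexError: index -1 is out of bounds for axis 0 with size 0
```

Run:
```python
from h import *
im,d=env.get_image('scene'); im2,d2=env.get_image('top'); cv2.imwrite('pics/s1.png',cv2.resize(np.hstack([im,im2]),(800,300),interpolation=cv2.INTER_AREA)[:,:,::-1])
np.save('s1.npy',d);np.save('t1.npy',d2);cv2.imwrite('s1c.png',im);cv2.imwrite('t1c.png',im2)
```

```text
(no output)
```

View pics/s1.png

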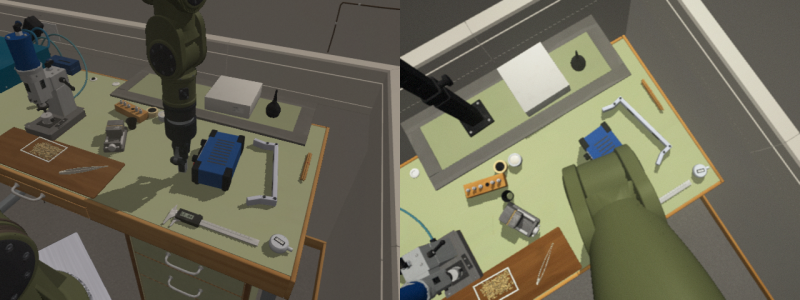

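```bash
cat >> h.py <<'E'
def blue_pts(im,d,p,cam='scene'):
    P=cloud(cam,d); h=cv2.cvtColor(im,cv2.COLOR_RGB2HSV)
    c,s=np.cos(p[2]),np.sin(p[2]); X=(P[...,0]-p[0])*c+(P[...,1]-p[1])*s; Y=-(P[...,0]-p[0])*s+(P[...,1]-p[1])*c
    m=(d>0)&(P[...,2]>52)&(P[...,2]<64)&(abs(X)<75)&(abs(Y)<115)&(h[...,0]>95)&(h[...,0]<130)&(h[...,1]>120)
    n,l,st,_=cv2.connectedComponentsWithStats(m.astype(np.uint8)); i=1+np.argmax(st[1:,4])
    return P[l==i]
def blue_fit(im,d,p,cam='scene'):
    Q=blue_pts(im,d,p,cam)[:,:2]
    # outline points: extremes per bin along each edge, lines fitted robustly
    for it in range(4):
        c,s=np.cos(p[2]),np.sin(p[2]); D=Q-p[:2]; x=D@[c,s]; y=D@[-s,c]
        A=[];b=[];
        for ax,v,w,lim,half,sg in ((0,x,y,50,50,1),(0,x,y,50,50,-1),(1,y,x,25,90,1),(1,y,x,25,90,-1)):
            for k in np.arange(-lim,lim,5):
                mm=(w>=k)&(w<k+5)
                if mm.sum()<8: continue
                e=np.sort(sg*v[mm])[-2]; r=e-(half-INS[(ax,sg)])
                if abs(r)>(12 if it==0 else 5): continue
                wc=k+2.5
                # residual derivative wrt (dx,dy,dth) in body frame
                A.append([sg if ax==0 else 0, sg if ax==1 else 0, sg*(-wc if ax==0 else wc)]);b.append(r)
        A=np.array(A);b=np.array(b); w=1/np.maximum(1,abs(b)); g=np.linalg.lstsq(A*w[:,None],b*w,rcond=None)[0]
        p=np.array([p[0]+c*g[0]-s*g[1],p[1]+s*g[0]+c*g[1],p[2]+g[2]])
    res=b
    return p,np.sqrt(np.mean(res**2)),len(b)
INS={(0,1):1.,(0,-1):1.,(1,1):1.,(1,-1):1.}
def look2(p=None,cam='scene',im=None,d=None):
    if p is None: p=np.load('last.npy')
    if im is None: im,d=env.get_image(cam); cv2.imwrite('pics/last_%s.png'%cam,im[:,:,::-1])
    x,f,n=blue_fit(im,d,np.array(p,float),cam); np.save('last.npy',x)
    q=todock(x); a=np.degrees(x[2]-DK[2]); print(cam,'supply dock x %.1f y %.1f yaw %.2f rms %.2f n %d'%(*q,a,f,n))
    c,s=np.cos(np.radians(a)),np.sin(np.radians(a))
    for n,y in(('L',72),('R',-72)): print(n,np.round([q[0]-50*c-y*s,q[1]-50*s+y*c],1))
    return x
E
python3 - <<'E'
from h import *
p=[546.2,135.3,np.radians(-55)]
for cam,i,dd in (('scene','pics/scene0.png','scene0.npy'),('top','pics/top0.png','top0.npy'),('scene','s1c.png','s1.npy')):
    im=cv2.imread(i); im=im if 's1' in i else im[:,:,::-1].copy()
    if 's1' in i: pass
    d=np.load(dd); Q=blue_pts(im,d,p,cam)
    c,s=np.cos(p[2]),np.sin(p[2]); D=Q[:,:2]-p[:2]; x=D@[c,s]; y=D@[-s,c]
    k=abs(y)<45;j=abs(x)<20; print(len(Q),np.percentile(x[k],[1,99]),np.percentile(y[j],[1,99]))
    look2(p,cam,im,d)
E
```

```text
2856 [-44.33845094  47.35241014] [-85.08831892  82.15816494]
scene supply dock x -99.7 y 4.3 yaw -7.05 rms 0.47 n 30
L [-140.4   81.9]
R [-158.1  -61. ]
3512 [-44.30820754  46.08036841] [-82.17614642  83.6614644 ]
top supply dock x -101.9 y -4.2 yaw -7.23 rms 0.39 n 30
L [-142.4   73.5]
R [-160.6  -69.3]
2874 [-44.53445901  47.45684011] [-84.8864734   82.88242318]
scene supply dock x -99.7 y 4.6 yaw -7.31 rms 0.48 n 30
L [-140.1   82.4]
R [-158.4  -60.4]
```

Emit:
{"name": "servo_tool", "arguments": {"motion": [{"fingers":255,"dx":0,"dy":-1.2,"dz":0,"wx":0,"wy":0,"wz":0},{"fingers":255,"dx":0,"dy":0,"dz":0,"wx":0,"wy":0,"wz":0},{"fingers":255,"dx":0,"dy":0,"dz":0.8,"wx":0,"wy":0,"wz":0},{"fingers":255,"dx":0,"dy":0,"dz":0.5,"wx":0,"wy":0,"wz":0},{"fingers":255,"dx":0,"dy":0,"dz":0.5,"wx":0,"wy":0,"wz":0},{"fingers":255,"dx":0,"dy":0,"dz":0.5,"wx":0,"wy":0,"wz":0},{"fingers":255,"dx":0,"dy":0,"dz":0.5,"wx":0,"wy":0,"wz":0},{"fingers":255,"dx":0,"dy":0,"dz":0,"wx":0,"wy":0,"wz":0}]}}

```text
time_s: 3.25
tcp_pos: [453.6, 135.5, 31.6]
eef_rot: [[0.011, 0.74, 0.673], [0.022, 0.673, -0.74], [-1.0, 0.023, -0.009]]
force: [0.7, 0.9, -1.1]
width: -0.2
```

Run:
```python
from h import *
tool(); look2()
```

```text
t 3.25 tcp [453.6 135.5  31.6] dock [-160.9  -67.8] head rel -0.24 Rx [ 0.011  0.022 -1.   ] F [ 0.7  0.9 -1.1] w -0.2
scene supply dock x -94.7 y 5.6 yaw -4.39 rms 0.54 n 30
L [-139.    81.2]
R [-150.   -62.3]
```

View pics/last_scene.png

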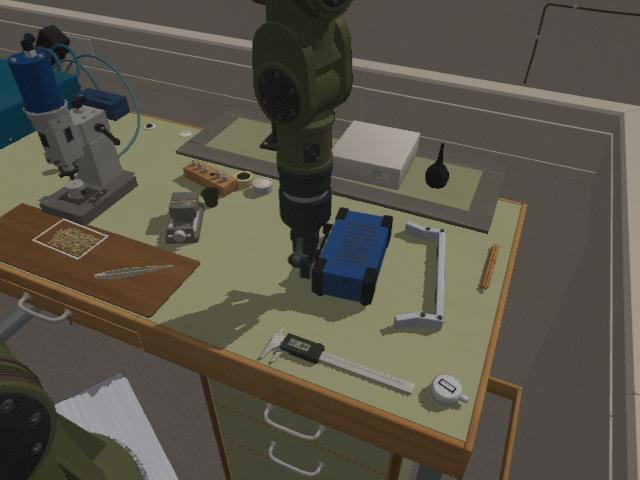

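```bash
cat >> h.py <<'E'
INS.update({(0,1):2.2,(0,-1):5.2,(1,1):7.4,(1,-1):4.6})
E
python3 - <<'E'
from h import *
p=[546.2,135.3,np.radians(-55)]
for cam,i,dd in (('scene','pics/scene0.png','scene0.npy'),('scene','s1c.png','s1.npy')):
    im=cv2.imread(i); im=im if 's1' in i else im[:,:,::-1].copy()
    look2(p,cam,im,np.load(dd))
look2()
E
```

```text
scene supply dock x -98.1 y 0.3 yaw -7.49 rms 1.04 n 60
L [-138.2   78.2]
R [-157.   -64.5]
scene supply dock x -98.2 y 0.6 yaw -7.24 rms 1.05 n 60
L [-138.7   78.3]
R [-156.9  -64.5]
scene supply dock x -93.1 y 1.6 yaw -4.82 rms 1.07 n 60
L [-136.9   77.6]
R [-149.   -65.9]
```

Emit:
{"name": "servo_tool", "arguments": {"motion": [{"fingers":255,"dx":0.8,"dy":0,"dz":0.4,"wx":0,"wy":0,"wz":0},{"fingers":255,"dx":0,"dy":0,"dz":0.6,"wx":0,"wy":0,"wz":0},{"fingers":255,"dx":0,"dy":0,"dz":0.6,"wx":0,"wy":0,"wz":0},{"fingers":255,"dx":0,"dy":0,"dz":0.6,"wx":0,"wy":0,"wz":0},{"fingers":255,"dx":0,"dy":0,"dz":0.4,"wx":0,"wy":0,"wz":0},{"fingers":255,"dx":0,"dy":0,"dz":-2,"wx":0,"wy":0,"wz":0},{"fingers":255,"dx":0,"dy":0,"dz":-2.5,"wx":0,"wy":0,"wz":0},{"fingers":255,"dx":0,"dy":0,"dz":0,"wx":0,"wy":0,"wz":0}]}}

```text
time_s: 4.15
tcp_pos: [434.6, 154.9, 23.2]
eef_rot: [[-0.001, 0.738, 0.675], [0.036, 0.674, -0.738], [-0.999, 0.023, -0.027]]
force: [0.1, -0.2, -0.4]
width: -0.0
```

Run:
```python
from h import *
tool(); look2()
```

```text
t 4.15 tcp [434.6 154.9  23.2] dock [-188.   -68.8] head rel -0.09 Rx [-0.001  0.036 -0.999] F [ 0.1 -0.2 -0.4] w -0.0
scene supply dock x -83.1 y 3.0 yaw 0.46 rms 1.03 n 60
L [-133.7   74.6]
R [-132.5  -69.4]
```

Emit:
{"name": "servo_tool", "arguments": {"motion": [{"fingers":255,"dx":0,"dy":4.8,"dz":0,"wx":0,"wy":-1.5,"wz":-1.4},{"fingers":255,"dx":0,"dy":4.8,"dz":0,"wx":0,"wy":0,"wz":0},{"fingers":255,"dx":0,"dy":4.8,"dz":0,"wx":0,"wy":0,"wz":0},{"fingers":255,"dx":0,"dy":0,"dz":0,"wx":0,"wy":0,"wz":0},{"fingers":255,"dx":0,"dy":0,"dz":1,"wx":0,"wy":0,"wz":0},{"fingers":255,"dx":0,"dy":0,"dz":1,"wx":0,"wy":0,"wz":0},{"fingers":255,"dx":0,"dy":0,"dz":0.5,"wx":0,"wy":0,"wz":0},{"fingers":255,"dx":0,"dy":0,"dz":0,"wx":0,"wy":0,"wz":0}]}}

```text
time_s: 5.0
tcp_pos: [564.8, 227.0, 21.0]
eef_rot: [[-0.0, 0.742, 0.671], [-0.009, 0.671, -0.742], [-1.0, -0.006, 0.006]]
force: [-0.4, 0.1, 0.1]
width: -0.3
```

```bash
cat >> h.py <<'E'
def tilt():
    R=np.array(env.get_state()['eef_rot']); ax=np.cross(R[:,0],[0,0,-1.]); w=R.T@ax; print('tilt fix wy %.2f wz %.2f'%tuple(np.degrees(w[1:])))
E
python3 - <<'E'
from h import *
tool(); tilt(); look2()
E
```

```text
t 5.0 tcp [564.8 227.   21. ] dock [-153.2   75.9] head rel -0.42 Rx [-0.    -0.009 -1.   ] F [-0.4  0.1  0.1] w -0.3
tilt fix wy 0.36 wz 0.33
scene supply dock x -83.0 y 3.2 yaw 0.11 rms 1.12 n 60
L [-133.1   75.1]
R [-132.9  -68.9]
```

Emit:
{"name": "servo_tool", "arguments": {"motion": [{"fingers":255,"dx":0,"dy":0,"dz":0.8,"wx":0,"wy":0,"wz":0},{"fingers":255,"dx":0,"dy":0,"dz":0.8,"wx":0,"wy":0,"wz":0},{"fingers":255,"dx":0,"dy":0,"dz":0.8,"wx":0,"wy":0,"wz":0},{"fingers":255,"dx":0,"dy":0,"dz":0.8,"wx":0,"wy":0,"wz":0},{"fingers":255,"dx":0,"dy":0,"dz":0.3,"wx":0,"wy":0,"wz":0},{"fingers":255,"dx":0,"dy":0,"dz":-2,"wx":0,"wy":0,"wz":0},{"fingers":255,"dx":0,"dy":0,"dz":-2,"wx":0,"wy":0,"wz":0},{"fingers":255,"dx":0,"dy":0,"dz":0,"wx":0,"wy":0,"wz":0}]}}

```text
time_s: 5.85
tcp_pos: [556.8, 233.6, 21.7]
eef_rot: [[-0.006, 0.741, 0.671], [0.001, 0.671, -0.741], [-1.0, -0.004, -0.005]]
force: [0.3, 0.5, 0.6]
width: 0.1
```

Run:
```python
from h import *
tool(); tilt(); look2()
```

```text
t 5.85 tcp [556.8 233.6  21.7] dock [-163.4   74.4] head rel -0.37 Rx [-0.006  0.001 -1.   ] F [0.3 0.5 0.6] w 0.1
tilt fix wy -0.30 wz 0.22
scene supply dock x -68.1 y -1.3 yaw -5.43 rms 0.95 n 60
L [-111.1   75.1]
R [-124.7  -68.3]
```

Emit:
{"name": "servo_tool", "arguments": {"motion": [{"fingers":255,"dx":0,"dy":-4.8,"dz":0,"wx":0,"wy":0,"wz":0},{"fingers":255,"dx":0,"dy":-4.8,"dz":0,"wx":0,"wy":0,"wz":0},{"fingers":255,"dx":0,"dy":-4.6,"dz":0,"wx":0,"wy":0,"wz":0},{"fingers":255,"dx":0,"dy":0,"dz":0,"wx":0,"wy":0,"wz":0},{"fingers":255,"dx":0,"dy":0,"dz":1,"wx":0,"wy":0,"wz":0},{"fingers":255,"dx":0,"dy":0,"dz":1,"wx":0,"wy":0,"wz":0},{"fingers":255,"dx":0,"dy":0,"dz":0.6,"wx":0,"wy":0,"wz":0},{"fingers":255,"dx":0,"dy":0,"dz":0,"wx":0,"wy":0,"wz":0}]}}

```text
time_s: 6.7
tcp_pos: [469.6, 114.5, 21.8]
eef_rot: [[-0.002, 0.74, 0.673], [-0.002, 0.673, -0.74], [-1.0, -0.003, -0.0]]
force: [-4.4, 1.6, 1.3]
width: -0.4
```

Run:
```python
from h import *
tool(); tilt()
```

```text
t 6.7 tcp [469.6 114.5  21.8] dock [-134.6  -70.3] head rel -0.24 Rx [-0.002 -0.002 -1.   ] F [-4.4  1.6  1.3] w -0.4
tilt fix wy -0.01 wz 0.16
```

Emit:
{"name": "servo_tool", "arguments": {"motion": [{"fingers":255,"dx":0,"dy":0,"dz":0.7,"wx":0,"wy":0,"wz":0},{"fingers":255,"dx":0,"dy":0,"dz":0.8,"wx":0,"wy":0,"wz":0},{"fingers":255,"dx":0,"dy":0,"dz":0.8,"wx":0,"wy":0,"wz":0},{"fingers":255,"dx":0,"dy":0,"dz":0.7,"wx":0,"wy":0,"wz":0},{"fingers":255,"dx":0,"dy":0,"dz":0.4,"wx":0,"wy":0,"wz":0},{"fingers":255,"dx":0,"dy":0,"dz":-2,"wx":0,"wy":0,"wz":0},{"fingers":255,"dx":0,"dy":0,"dz":-2.4,"wx":0,"wy":0,"wz":0},{"fingers":255,"dx":0,"dy":0,"dz":0,"wx":0,"wy":0,"wz":0}]}}

```text
time_s: 7.5
tcp_pos: [458.6, 128.9, 20.6]
eef_rot: [[-0.019, 0.737, 0.676], [0.012, 0.676, -0.737], [-1.0, -0.006, -0.022]]
force: [-0.1, -0.4, -0.6]
width: 0.0
```

Run:
```python
from h import *
tool(); tilt(); look2()
```

```text
t 7.5 tcp [458.6 128.9  20.6] dock [-152.7  -68.7] head rel 0.0 Rx [-0.019  0.012 -1.   ] F [-0.1 -0.4 -0.6] w 0.0
tilt fix wy -1.26 wz 0.35
scene supply dock x -52.2 y 3.3 yaw 2.17 rms 1.36 n 60
L [-104.9   73.4]
R [-99.5 -70.5]
```

Emit:
{"name": "servo_tool", "arguments": {"motion": [{"fingers":255,"dx":0,"dy":4.8,"dz":0,"wx":0,"wy":-1.2,"wz":0.3},{"fingers":255,"dx":0,"dy":4.8,"dz":0,"wx":0,"wy":0,"wz":0},{"fingers":255,"dx":0,"dy":4.7,"dz":0,"wx":0,"wy":0,"wz":0},{"fingers":255,"dx":0,"dy":0,"dz":0,"wx":0,"wy":0,"wz":0},{"fingers":255,"dx":0,"dy":0,"dz":1.2,"wx":0,"wy":0,"wz":0},{"fingers":255,"dx":0,"dy":0,"dz":1.2,"wx":0,"wy":0,"wz":0},{"fingers":255,"dx":0,"dy":0,"dz":0.8,"wx":0,"wy":0,"wz":0},{"fingers":255,"dx":0,"dy":0,"dz":0,"wx":0,"wy":0,"wz":0}]}}

```text
time_s: 8.35
tcp_pos: [596.7, 200.2, 19.2]
eef_rot: [[0.004, 0.739, 0.674], [-0.0, 0.674, -0.739], [-1.0, 0.003, 0.003]]
force: [-0.3, 2.9, 1.2]
width: 0.0
```

Run:
```python
from h import *
tool(); tilt()
```

```text
t 8.35 tcp [596.7 200.2  19.2] dock [-111.8   81.3] head rel -0.16 Rx [ 0.004 -0.    -1.   ] F [-0.3  2.9  1.2] w 0.0
tilt fix wy 0.18 wz -0.16
```

Emit:
{"name": "servo_tool", "arguments": {"motion": [{"fingers":255,"dx":0,"dy":0,"dz":0.6,"wx":0,"wy":0,"wz":0},{"fingers":255,"dx":0,"dy":0,"dz":0.7,"wx":0,"wy":0,"wz":0},{"fingers":255,"dx":0,"dy":0,"dz":0.7,"wx":0,"wy":0,"wz":0},{"fingers":255,"dx":0,"dy":0,"dz":0.4,"wx":0,"wy":0,"wz":0},{"fingers":255,"dx":0,"dy":0,"dz":0,"wx":0,"wy":0,"wz":0},{"fingers":255,"dx":0,"dy":0,"dz":-2,"wx":0,"wy":0,"wz":0},{"fingers":255,"dx":0,"dy":0,"dz":-2.2,"wx":0,"wy":0,"wz":0},{"fingers":255,"dx":0,"dy":0,"dz":0,"wx":0,"wy":0,"wz":0}]}}

```text
time_s: 9.15
tcp_pos: [577.8, 212.8, 20.0]
eef_rot: [[-0.003, 0.742, 0.67], [0.008, 0.67, -0.742], [-1.0, 0.003, -0.008]]
force: [0.4, -0.8, 1.2]
width: -0.1
```

Run:
```python
from h import *
tool(); tilt(); look2()
```

```text
t 9.15 tcp [577.8 212.8  20. ] dock [-133.9   75.9] head rel -0.45 Rx [-0.003  0.008 -1.   ] F [ 0.4 -0.8  1.2] w -0.1
tilt fix wy -0.45 wz -0.20
scene supply dock x -35.7 y -4.0 yaw -4.06 rms 1.08 n 60
L [-80.5  71.4]
R [-90.7 -72.2]
```

Emit:
{"name": "servo_tool", "arguments": {"motion": [{"fingers":255,"dx":0,"dy":-4.9,"dz":0,"wx":0,"wy":-0.4,"wz":0},{"fingers":255,"dx":0,"dy":-4.9,"dz":0,"wx":0,"wy":0,"wz":0},{"fingers":255,"dx":0,"dy":-4.9,"dz":0,"wx":0,"wy":0,"wz":0},{"fingers":255,"dx":0,"dy":0,"dz":0,"wx":0,"wy":0,"wz":0},{"fingers":255,"dx":0,"dy":0,"dz":1.0,"wx":0,"wy":0,"wz":0},{"fingers":255,"dx":0,"dy":0,"dz":1.0,"wx":0,"wy":0,"wz":0},{"fingers":255,"dx":0,"dy":0,"dz":0.8,"wx":0,"wy":0,"wz":0},{"fingers":255,"dx":0,"dy":0,"dz":0,"wx":0,"wy":0,"wz":0}]}}

```text
time_s: 10.0
tcp_pos: [488.5, 87.7, 19.3]
eef_rot: [[0.008, 0.742, 0.671], [-0.003, 0.671, -0.742], [-1.0, 0.004, 0.007]]
force: [-0.2, 0.2, -0.3]
width: -0.2
```

Run:
```python
from h import *
tool(); tilt()
```

```text
t 10.0 tcp [488.5  87.7  19.3] dock [-102.1  -74.5] head rel -0.4 Rx [ 0.008 -0.003 -1.   ] F [-0.2  0.2 -0.3] w -0.2
tilt fix wy 0.42 wz -0.23
```

Emit:
{"name": "servo_tool", "arguments": {"motion": [{"fingers":255,"dx":0,"dy":0,"dz":0.6,"wx":0,"wy":0,"wz":0},{"fingers":255,"dx":0,"dy":0,"dz":0.7,"wx":0,"wy":0,"wz":0},{"fingers":255,"dx":0,"dy":0,"dz":0.7,"wx":0,"wy":0,"wz":0},{"fingers":255,"dx":0,"dy":0,"dz":0.7,"wx":0,"wy":0,"wz":0},{"fingers":255,"dx":0,"dy":0,"dz":0.4,"wx":0,"wy":0,"wz":0},{"fingers":255,"dx":0,"dy":0,"dz":-2,"wx":0,"wy":0,"wz":0},{"fingers":255,"dx":0,"dy":0,"dz":-2.4,"wx":0,"wy":0,"wz":0},{"fingers":255,"dx":0,"dy":0,"dz":0,"wx":0,"wy":0,"wz":0}]}}

```text
time_s: 10.8
tcp_pos: [469.5, 109.3, 20.7]
eef_rot: [[-0.019, 0.737, 0.676], [0.023, 0.676, -0.737], [-1.0, 0.002, -0.03]]
force: [-0.7, -0.8, 0.7]
width: -0.1
```

Run:
```python
from h import *
tool(); tilt(); look2()
```

```text
t 10.8 tcp [469.5 109.3  20.7] dock [-130.9  -73.9] head rel -0.01 Rx [-0.019  0.023 -1.   ] F [-0.7 -0.8  0.7] w -0.1
tilt fix wy -1.72 wz -0.09
scene supply dock x -26.0 y -1.4 yaw 0.30 rms 1.13 n 60
L [-76.4  70.3]
R [-75.6 -73.7]
```

View pics/last_scene.png

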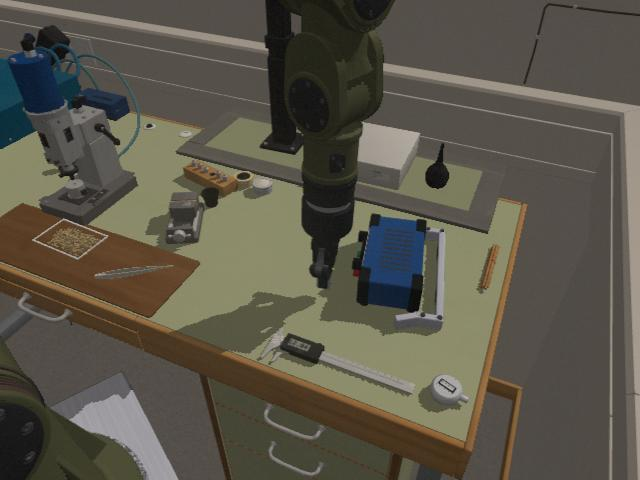

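Emit:
{"name": "servo_tool", "arguments": {"motion": [{"fingers":255,"dx":0,"dy":4.8,"dz":0,"wx":0,"wy":-1.7,"wz":0},{"fingers":255,"dx":0,"dy":4.8,"dz":0,"wx":0,"wy":0,"wz":0},{"fingers":255,"dx":0,"dy":4.5,"dz":0,"wx":0,"wy":0,"wz":0},{"fingers":255,"dx":0,"dy":0,"dz":0,"wx":0,"wy":0,"wz":0},{"fingers":255,"dx":0,"dy":0,"dz":1.2,"wx":0,"wy":0,"wz":0},{"fingers":255,"dx":0,"dy":0,"dz":1.2,"wx":0,"wy":0,"wz":0},{"fingers":255,"dx":0,"dy":0,"dz":1.2,"wx":0,"wy":0,"wz":0},{"fingers":255,"dx":0,"dy":0,"dz":0,"wx":0,"wy":0,"wz":0}]}}

```text
time_s: 11.65
tcp_pos: [608.3, 174.5, 19.4]
eef_rot: [[0.005, 0.74, 0.673], [-0.003, 0.673, -0.74], [-1.0, 0.002, 0.005]]
force: [-0.1, 2.0, -0.1]
width: 0.3
```

Run:
```python
from h import *
tool(); tilt()
```

```text
t 11.65 tcp [608.3 174.5  19.4] dock [-85.1  72.5] head rel -0.23 Rx [ 0.005 -0.003 -1.   ] F [-0.1  2.  -0.1] w 0.3
tilt fix wy 0.30 wz -0.11
```

Emit:
{"name": "servo_tool", "arguments": {"motion": [{"fingers":255,"dx":0,"dy":0,"dz":0.6,"wx":0,"wy":0,"wz":0},{"fingers":255,"dx":0,"dy":0,"dz":0.6,"wx":0,"wy":0,"wz":0},{"fingers":255,"dx":0,"dy":0,"dz":0.4,"wx":0,"wy":0,"wz":0},{"fingers":255,"dx":0,"dy":0,"dz":0.2,"wx":0,"wy":0,"wz":0},{"fingers":255,"dx":0,"dy":0,"dz":0,"wx":0,"wy":0,"wz":0},{"fingers":255,"dx":0,"dy":0,"dz":-2,"wx":0,"wy":0,"wz":0},{"fingers":255,"dx":0,"dy":0,"dz":-2,"wx":0,"wy":0,"wz":0},{"fingers":255,"dx":0,"dy":0,"dz":0,"wx":0,"wy":0,"wz":0}]}}

```text
time_s: 12.45
tcp_pos: [586.3, 192.5, 20.2]
eef_rot: [[-0.004, 0.742, 0.67], [0.011, 0.67, -0.742], [-1.0, 0.005, -0.011]]
force: [0.7, -0.3, -0.3]
width: -0.2
```

Run:
```python
from h import *
tool(); tilt(); look2()
```

```text
t 12.45 tcp [586.3 192.5  20.2] dock [-113.2   68.5] head rel -0.47 Rx [-0.004  0.011 -1.   ] F [ 0.7 -0.3 -0.3] w -0.2
tilt fix wy -0.62 wz -0.27
scene supply dock x -15.4 y -5.5 yaw -3.80 rms 1.00 n 60
L [-60.5  69.7]
R [-70.1 -74. ]
```

Emit:
{"name": "servo_tool", "arguments": {"motion": [{"fingers":255,"dx":0,"dy":-4.8,"dz":0,"wx":0,"wy":-0.6,"wz":-0.2},{"fingers":255,"dx":0,"dy":-4.8,"dz":0,"wx":0,"wy":0,"wz":0},{"fingers":255,"dx":0,"dy":-4.5,"dz":0,"wx":0,"wy":0,"wz":0},{"fingers":255,"dx":0,"dy":0,"dz":0,"wx":0,"wy":0,"wz":0},{"fingers":255,"dx":0,"dy":0,"dz":1.0,"wx":0,"wy":0,"wz":0},{"fingers":255,"dx":0,"dy":0,"dz":1.0,"wx":0,"wy":0,"wz":0},{"fingers":255,"dx":0,"dy":0,"dz":0.8,"wx":0,"wy":0,"wz":0},{"fingers":255,"dx":0,"dy":0,"dz":0,"wx":0,"wy":0,"wz":0}]}}

```text
time_s: 13.3
tcp_pos: [502.3, 71.4, 20.2]
eef_rot: [[0.007, 0.742, 0.67], [-0.003, 0.67, -0.742], [-1.0, 0.003, 0.007]]
force: [0.3, 1.1, 0.2]
width: -0.1
```

Run:
```python
from h import *
tool(); tilt()
```

```text
t 13.3 tcp [502.3  71.4  20.2] dock [-80.8 -75.3] head rel -0.45 Rx [ 0.007 -0.003 -1.   ] F [0.3 1.1 0.2] w -0.1
tilt fix wy 0.39 wz -0.19
```

Emit:
{"name": "servo_tool", "arguments": {"motion": [{"fingers":255,"dx":0,"dy":0,"dz":0.6,"wx":0,"wy":0,"wz":0},{"fingers":255,"dx":0,"dy":0,"dz":0.6,"wx":0,"wy":0,"wz":0},{"fingers":255,"dx":0,"dy":0,"dz":0.6,"wx":0,"wy":0,"wz":0},{"fingers":255,"dx":0,"dy":0,"dz":0.4,"wx":0,"wy":0,"wz":0},{"fingers":255,"dx":0,"dy":0,"dz":0,"wx":0,"wy":0,"wz":0},{"fingers":255,"dx":0,"dy":0,"dz":-2,"wx":0,"wy":0,"wz":0},{"fingers":255,"dx":0,"dy":0,"dz":-2,"wx":0,"wy":0,"wz":0},{"fingers":255,"dx":0,"dy":0,"dz":0,"wx":0,"wy":0,"wz":0}]}}

```text
time_s: 14.1
tcp_pos: [484.1, 94.1, 20.2]
eef_rot: [[-0.012, 0.739, 0.674], [0.016, 0.674, -0.738], [-1.0, 0.002, -0.02]]
force: [0.6, -0.3, -0.4]
width: 0.0
```

Run:
```python
from h import *
tool(); tilt(); look2()
```

```text
t 14.1 tcp [484.1  94.1  20.2] dock [-109.8  -73.4] head rel -0.15 Rx [-0.012  0.016 -1.   ] F [ 0.6 -0.3 -0.4] w 0.0
tilt fix wy -1.14 wz -0.11
scene supply dock x -8.4 y -4.1 yaw -0.31 rms 0.98 n 60
L [-58.   68.2]
R [-58.7 -75.8]
```

Emit:
{"name": "servo_tool", "arguments": {"motion": [{"fingers":255,"dx":0,"dy":4.8,"dz":0,"wx":0,"wy":-1.1,"wz":0},{"fingers":255,"dx":0,"dy":4.8,"dz":0,"wx":0,"wy":0,"wz":0},{"fingers":255,"dx":0,"dy":4.5,"dz":0,"wx":0,"wy":0,"wz":0},{"fingers":255,"dx":0,"dy":0,"dz":0,"wx":0,"wy":0,"wz":0},{"fingers":255,"dx":0,"dy":0,"dz":1.2,"wx":0,"wy":0,"wz":0},{"fingers":255,"dx":0,"dy":0,"dz":1.2,"wx":0,"wy":0,"wz":0},{"fingers":255,"dx":0,"dy":0,"dz":1.0,"wx":0,"wy":0,"wz":0},{"fingers":255,"dx":0,"dy":0,"dz":0,"wx":0,"wy":0,"wz":0}]}}

```text
time_s: 14.95
tcp_pos: [620.2, 160.4, 18.5]
eef_rot: [[0.002, 0.741, 0.671], [-0.001, 0.671, -0.741], [-1.0, 0.001, 0.002]]
force: [-0.8, 2.6, 0.4]
width: -0.1
```

Run:
```python
from h import *
tool(); tilt()
```

```text
t 14.95 tcp [620.2 160.4  18.5] dock [-66.7  71.7] head rel -0.36 Rx [ 0.002 -0.001 -1.   ] F [-0.8  2.6  0.4] w -0.1
tilt fix wy 0.13 wz -0.06
```

Emit:
{"name": "servo_tool", "arguments": {"motion": [{"fingers":255,"dx":0,"dy":0,"dz":0.5,"wx":0,"wy":0,"wz":0},{"fingers":255,"dx":0,"dy":0,"dz":0.4,"wx":0,"wy":0,"wz":0},{"fingers":255,"dx":0,"dy":0,"dz":0,"wx":0,"wy":0,"wz":0},{"fingers":255,"dx":0,"dy":0,"dz":-2,"wx":0,"wy":0,"wz":0},{"fingers":255,"dx":0,"dy":0,"dz":-2,"wx":0,"wy":0,"wz":0},{"fingers":255,"dx":0,"dy":0,"dz":0,"wx":0,"wy":0,"wz":0},{"fingers":255,"dx":0,"dy":-4.5,"dz":0,"wx":0,"wy":0,"wz":0},{"fingers":255,"dx":0,"dy":-4.5,"dz":0,"wx":0,"wy":0,"wz":0}]}}

```text
time_s: 15.75
tcp_pos: [527.7, 129.5, 19.5]
eef_rot: [[0.001, 0.739, 0.674], [0.01, 0.674, -0.739], [-1.0, 0.008, -0.007]]
force: [-0.3, -1.0, 0.3]
width: -0.2
```

Run:
```python
from h import *
tool(); tilt(); look2()
```

```text
t 15.75 tcp [527.7 129.5  19.5] dock [-106.4  -17.3] head rel -0.15 Rx [ 0.001  0.01  -1.   ] F [-0.3 -1.   0.3] w -0.2
tilt fix wy -0.40 wz -0.45
scene supply dock x -3.5 y -5.4 yaw -2.34 rms 1.08 n 60
L [-50.5  68.6]
R [-56.4 -75.3]
```

Emit:
{"name": "servo_tool", "arguments": {"motion": [{"fingers":255,"dx":0,"dy":-4,"dz":0,"wx":0,"wy":-0.4,"wz":-0.4},{"fingers":255,"dx":0,"dy":-1.5,"dz":0,"wx":0,"wy":0,"wz":0},{"fingers":255,"dx":0,"dy":0,"dz":0,"wx":0,"wy":0,"wz":0},{"fingers":255,"dx":0,"dy":0,"dz":1.2,"wx":0,"wy":0,"wz":0},{"fingers":255,"dx":0,"dy":0,"dz":1.2,"wx":0,"wy":0,"wz":0},{"fingers":255,"dx":0,"dy":0,"dz":1.0,"wx":0,"wy":0,"wz":0},{"fingers":255,"dx":0,"dy":0,"dz":0.4,"wx":0,"wy":0,"wz":0},{"fingers":255,"dx":0,"dy":0,"dz":0.4,"wx":0,"wy":0,"wz":0}]}}

```text
time_s: 16.6
tcp_pos: [508.5, 56.2, 19.1]
eef_rot: [[-0.007, 0.739, 0.674], [-0.001, 0.674, -0.739], [-1.0, -0.006, -0.004]]
force: [-13.6, 8.7, 14.2]
width: 0.3
```

Run:
```python
from h import *
tool(); tilt(); look2()
```

```text
t 16.6 tcp [508.5  56.2  19.1] dock [-65.3 -81. ] head rel -0.16 Rx [-0.007 -0.001 -1.   ] F [-13.6   8.7  14.2] w 0.3
tilt fix wy -0.23 wz 0.33
scene supply dock x -3.1 y -5.4 yaw -1.00 rms 1.02 n 51
L [-51.8  67.5]
R [-54.3 -76.5]
```

Emit:
{"name": "servo_tool", "arguments": {"motion": [{"fingers":255,"dx":0,"dy":0,"dz":-1.2,"wx":0,"wy":0,"wz":0},{"fingers":255,"dx":-0.3,"dy":0.7,"dz":0,"wx":0,"wy":0,"wz":0},{"fingers":255,"dx":0,"dy":0,"dz":0,"wx":0,"wy":0,"wz":0},{"fingers":255,"dx":0,"dy":0,"dz":0.6,"wx":0,"wy":0,"wz":0},{"fingers":255,"dx":0,"dy":0,"dz":0.5,"wx":0,"wy":0,"wz":0},{"fingers":255,"dx":0,"dy":0,"dz":0.5,"wx":0,"wy":0,"wz":0},{"fingers":255,"dx":0,"dy":0,"dz":0.5,"wx":0,"wy":0,"wz":0},{"fingers":255,"dx":0,"dy":0,"dz":0.5,"wx":0,"wy":0,"wz":0}]}}

```text
time_s: 17.45
tcp_pos: [517.3, 58.5, 21.8]
eef_rot: [[-0.023, 0.736, 0.677], [0.02, 0.677, -0.735], [-1.0, -0.003, -0.03]]
force: [-15.8, 18.1, 19.3]
width: -0.2
```

Run:
```python
from h import *
tool(); tilt(); look2()
```

```text
t 17.45 tcp [517.3  58.5  21.8] dock [-61.1 -73. ] head rel 0.1 Rx [-0.023  0.02  -1.   ] F [-15.8  18.1  19.3] w -0.2
tilt fix wy -1.71 wz 0.20
scene supply dock x -1.1 y -4.8 yaw 0.22 rms 1.69 n 44
L [-51.4  67. ]
R [-50.9 -77. ]
```

View pics/last_scene.png

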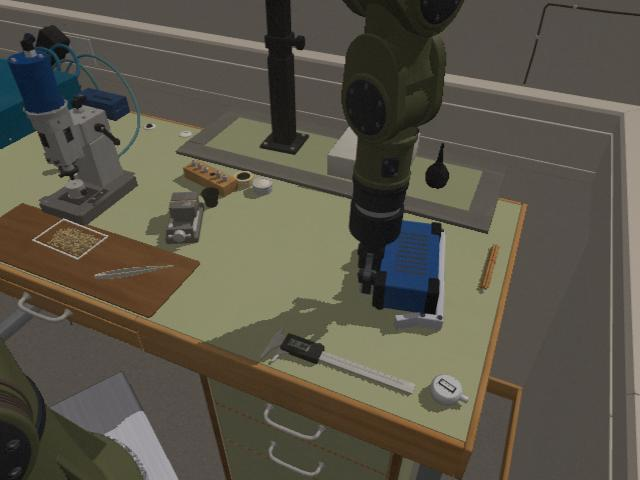

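Emit:
{"name": "servo_tool", "arguments": {"motion": [{"fingers":255,"dx":0,"dy":0,"dz":-2,"wx":0,"wy":0,"wz":0},{"fingers":255,"dx":0,"dy":0,"dz":-2.4,"wx":0,"wy":-1.7,"wz":0.2},{"fingers":255,"dx":0,"dy":0,"dz":0,"wx":0,"wy":0,"wz":0},{"fingers":255,"dx":0,"dy":4.7,"dz":0,"wx":0,"wy":0,"wz":0},{"fingers":255,"dx":0,"dy":4.7,"dz":0,"wx":0,"wy":0,"wz":0},{"fingers":255,"dx":0,"dy":4.6,"dz":0,"wx":0,"wy":0,"wz":0},{"fingers":255,"dx":0,"dy":0,"dz":0,"wx":0,"wy":0,"wz":0},{"fingers":255,"dx":0,"dy":0,"dz":1.2,"wx":0,"wy":0,"wz":0}]}}

```text
time_s: 18.3
tcp_pos: [602.8, 176.8, 21.8]
eef_rot: [[-0.002, 0.738, 0.675], [-0.0, 0.675, -0.738], [-1.0, -0.001, -0.001]]
force: [0.2, -0.9, -0.1]
width: -0.3
```

Run:
```python
from h import *
tool(); tilt(); look2()
```

```text
t 18.3 tcp [602.8 176.8  21.8] dock [-90.5  70. ] head rel -0.06 Rx [-0.002 -0.    -1.   ] F [ 0.2 -0.9 -0.1] w -0.3
tilt fix wy -0.04 wz 0.08
scene supply dock x -0.3 y -4.6 yaw 0.04 rms 1.21 n 60
L [-50.3  67.3]
R [-50.2 -76.7]
```

Emit:
{"name": "servo_tool", "arguments": {"motion": [{"fingers":255,"dx":0,"dy":0,"dz":1.2,"wx":0,"wy":0,"wz":0},{"fingers":255,"dx":0,"dy":0,"dz":0.8,"wx":0,"wy":0,"wz":0},{"fingers":255,"dx":0,"dy":0,"dz":0.5,"wx":0,"wy":0,"wz":0},{"fingers":255,"dx":0,"dy":0,"dz":0.5,"wx":0,"wy":0,"wz":0},{"fingers":255,"dx":0,"dy":0,"dz":0.5,"wx":0,"wy":0,"wz":0},{"fingers":255,"dx":0,"dy":0,"dz":0.5,"wx":0,"wy":0,"wz":0},{"fingers":255,"dx":0,"dy":0,"dz":0.4,"wx":0,"wy":0,"wz":0},{"fingers":255,"dx":0,"dy":0,"dz":0.4,"wx":0,"wy":0,"wz":0}]}}

```text
time_s: 19.15
tcp_pos: [620.1, 154.5, 22.9]
eef_rot: [[-0.033, 0.734, 0.678], [0.051, 0.679, -0.733], [-0.998, 0.011, -0.06]]
force: [-7.7, 12.5, 3.4]
width: -0.3
```

Run:
```python
from h import *
tool(); tilt(); look2()
```

```text
t 19.15 tcp [620.1 154.5  22.9] dock [-62.3  67.7] head rel 0.24 Rx [-0.033  0.051 -0.998] F [-7.7 12.5  3.4] w -0.3
tilt fix wy -3.42 wz -0.61
scene supply dock x -0.4 y -4.8 yaw 0.02 rms 1.20 n 60
L [-50.4  67.2]
R [-50.3 -76.8]
```

Emit:
{"name": "servo_tool", "arguments": {"motion": [{"fingers":255,"dx":0,"dy":0,"dz":-2,"wx":0,"wy":0,"wz":0},{"fingers":255,"dx":0,"dy":0,"dz":-3,"wx":0,"wy":-3.4,"wz":-0.6},{"fingers":255,"dx":0,"dy":0,"dz":-3,"wx":0,"wy":0,"wz":0},{"fingers":255,"dx":-4.5,"dy":0,"dz":-1,"wx":0,"wy":0,"wz":0},{"fingers":255,"dx":-4.5,"dy":0,"dz":-2,"wx":0,"wy":0,"wz":0},{"fingers":255,"dx":-4.5,"dy":0,"dz":-2,"wx":0,"wy":0,"wz":0},{"fingers":255,"dx":0,"dy":0,"dz":-4.8,"wx":0,"wy":0,"wz":0},{"fingers":255,"dx":0,"dy":0,"dz":-4.8,"wx":0,"wy":0,"wz":0}]}}

```text
time_s: 20.0
tcp_pos: [460.0, 319.4, 165.8]
eef_rot: [[0.0, 0.744, 0.669], [-0.003, 0.669, -0.744], [-1.0, -0.002, 0.002]]
force: [-0.3, -0.1, -1.0]
width: 0.1
```

Run:
```python
from h import *
tool(); p=look2()
im,d=env.get_image('top'); cv2.imwrite('pics/tF.png',im[:,:,::-1])
try:
    x,f=supply_top(d,c0=p[:2],th0=p[2],cam='top'); print('topfit',todock(x),np.degrees(x[2]-DK[2]),f)
except Exception as e: print(e)
im,d=env.get_image('scene')
x,f=supply_top(d,c0=p[:2],th0=p[2],cam='scene'); print('scenefit',todock(x),np.degrees(x[2]-DK[2]),f)
P=cloud('scene',d); c,s=np.cos(DK[2]),np.sin(DK[2]); 
X=(P[...,0]-DK[0])*c+(P[...,1]-DK[1])*s; Y=-(P[...,0]-DK[0])*s+(P[...,1]-DK[1])*c; Z=P[...,2]
for lo,hi in((-92,-60),(-60,-30),(-30,0),(0,30),(30,60),(60,92)):
    k=(d>0)&(Y>lo)&(Y<hi)&(abs(X)<80)
    print(lo,'supply top back',np.round(np.percentile(X[k&(Z>50)],99),1),'bar',np.round(np.percentile(X[k&(Z>15)&(Z<27)&(X>45)],[2,98]),1))
```

```text
t 20.0 tcp [460.  319.4 165.8] dock [-292.1   61.1] head rel -0.58 Rx [ 0.    -0.003 -1.   ] F [-0.3 -0.1 -1. ] w 0.1
scene supply dock x -0.2 y -4.8 yaw 0.03 rms 1.19 n 60
L [-50.3  67.2]
R [-50.2 -76.8]
topfit [-0.20613302 -3.74954075] -0.14352388726944473 2.0940975994769464
scenefit [-0.09939089 -6.33299972] 0.4679662016946149 0.9855293088874866
-92 supply top back 48.9 bar [50.1 62.4]
-60 supply top back 46.6 bar [54.7 61.7]
-30 supply top back 47.5 bar [52.3 61.3]
0 supply top back 46.6 bar [53.2 62. ]
30 supply top back 48.2 bar [52.6 62. ]
60 supply top back 48.6 bar [52.3 61.3]
```

View pics/tF.png

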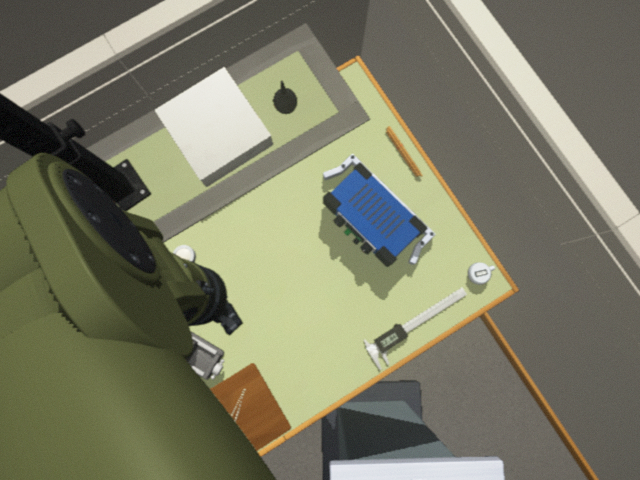

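View pics/last_scene.png

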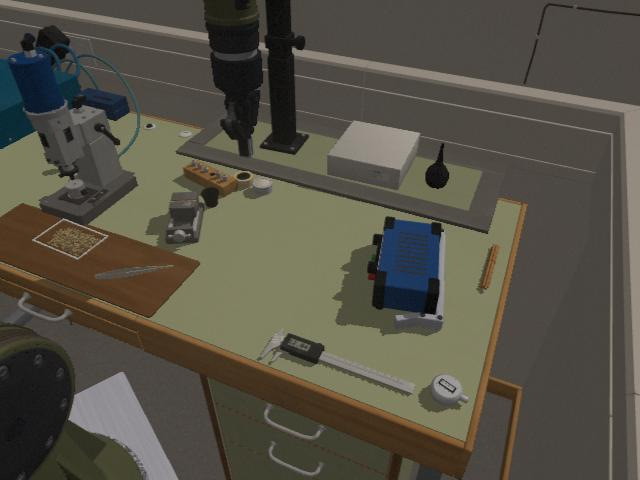

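Run:
```python
from h import *
look2(); print(np.abs(env.get_state()['qvel']).max()); print(env.sign_off())
```

```text
scene supply dock x -0.2 y -4.6 yaw 0.05 rms 0.96 n 60
L [-50.2  67.3]
R [-50.1 -76.7]
2.316492530319814
the job is handed in; nothing more can be done
None
```

The power supply is home against the dock's stop, and the job is handed in at about 20 s of the 48 s allowed. I walked it in with short alternating pushes of the shut fingers on the two rubber corners. It started 98 mm short of home and 7.5° askew, and in every check its slew stayed within that 7.5°.

- **Position along the dock:** my last fits, from the scene and top cameras, put it 0.1 to 0.2 mm short of home. That is inside the 2 mm calibration error.
- **Squareness:** the fits gave a yaw between -0.1° and +0.5°.
- **Sideways position:** the fits disagree slightly, at 3.7 to 6.3 mm off centre toward the dock's -y side. All are inside the 12 mm clearance to the cheek.
- **Seating:** a last press on each corner met firm resistance, about 24 N on the right and 14 N on the left. The supply did not move between the last two looks.
- **Push on the right corner:** during the last two right-corner pushes the force reading also showed 14 to 19 N upward on the tool. I did not find out why.
- **Arm at hand-in:** the gripper was about 230 mm back from the supply and touching nothing. The fastest joint still read 2.3°/s.

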